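# Rack the screwdriver and latch the keeper bar

### The job

Lay the loose screwdriver in the empty lane of the tool rack, handle in the large cradle and blade in the small one like its neighbour, then swing the rack's keeper bar across both screwdrivers and push it past its roller catch until it snaps fully shut. Leave the screwdriver already in the rack seated where it is.

Things in the scene. Friction and masses are not known exactly. Their poses are not given: they have to be found in the camera images.
- screwdriver: The loose screwdriver on the bench, 233 mm long, the longer of the two. Origin mid-length on its underside; x axis along the tool towards the handle end; centre line 16 mm above the origin. Fluted handle from x = +1 to +116 mm, 32 mm thick; shaft 7 mm thick from x = -116 to +1 mm. Balance point near x = +45 mm.
- racked_driver: The shorter screwdriver (203 mm, handle 28 mm thick) already lying in the rack's other lane. Origin mid-length on its underside (14 mm below its centre line), x axis towards the handle end.
- rack: Tool rack fixed to the bench: plywood base 235 x 240 x 15 mm with two parallel lanes, at y = +38 mm (empty) and -38 mm (taken). Origin: centre of the underside; x runs along the lanes from handle end to blade end (away from the robot at yaw 0), y to the left. A grey catch block 63 mm high with a sprung brass roller stands at x = 16 to 54, y = -76 to -114 mm.
- empty_lane (a point): On the empty lane's centre line, 45 mm above the bench, axes as the rack's. Large V cradle (20 long, 34 wide, rims 40 mm above bench) 85 mm towards -x for the handle; small V (14 long, 22 wide, rims 51 mm above bench) 80 mm towards +x for the shaft; between them only the base. Seated, the screwdriver's origin is 16 mm below this point and its x axis points to rack -x.
- keeper (a joint): Angle of the keeper bar about its vertical hinge, rad: 0 = fully shut across the lanes, growing (up to 1.9) as it opens towards rack +x. It shuts clockwise seen from above. Between about 0.10 and 0.05 it must be pushed (about 8 N at the knob) past the sprung roller, which then snaps it to 0 and holds it; short of that it springs back.
- keeper_hinge (a point): Hinge axis of the keeper bar, 58 mm above the bench, at rack x = +30, y = +80 mm. The steel bar is 14 mm wide and 10 mm high (53 to 63 mm above the bench); shut, it points along rack -y and passes 4 mm over the seated shafts.
- keeper_knob (a point): Middle of the black upright knob on the keeper bar, 15 mm thick, 34 mm high (63 to 97 mm above the bench), with a 20 mm collar on its lowest 5 mm, 140 mm from the hinge axis; this point is 80 mm above the bench.
- handle_centre (a point): Middle of the loose screwdriver's handle, on its centre line, 58 mm from the tool's mid-length; axes as the screwdriver's.

How it is judged:
By the outcome, as a careful person would: the job done as asked, in the order asked, and still so for the second after the job is handed in, with the robot touching nothing.
It also fails if it takes over 48 s, if anything falls off the work surface, if the arm or the gripper's body presses on something with over 40 N, if the wrist force passes 120 N, or if a joint passes its speed limit or range.

### The arm

A 6-joint arm with a two-finger parallel gripper is mounted at the origin on the work surface; the furniture and walls round the work are solid. World frame = base frame: x ahead of the robot, y to its left, z up, the work surface at z = 0. Lengths are in m, angles in rad, forces in N, time in s.
With the tool pointing down it reaches from about 0.325 to 0.925 m from the base axis. Payload 3.1 kg.
Tool frame: the origin (TCP) lies at the very end of the fingers, on their centre line; the grasp point (between the pads) lies arm.grasp_offset behind it (arm.grasp_offset is the distance from the TCP to the grasp point, in m); z points along the fingers, y is the line along which they close (so a half turn about z gives the same grasp; the last joint's range is limited). The gripper opens to 85 mm and grips with 20 to 120 N. Pads are 22 mm wide; open, the fingers measure 114 mm over their backs; the gripper's body (76 mm by 85 mm) begins 54 mm behind the grasp point. The pads swing forward as they close: fully open they stand 13 mm farther back than shut.
Start: joints at [1.181, 0.217, 1.613, -0, 1.311, -0.112], TCP at [0.171, 0.601, 0.231] pointing down, gripper open.
Joint ranges: [-2.75, 2.75], [-0.78, 2.1], [0.31, 2.55], [-1.13, 4.27], [0.13, 2.63], [-2.58, 2.58]. Speed limits (rad/s): [2.79, 2.79, 3.14, 3.14, 3.14, 3.14].

### API

Orientations are given as a rotation vector (axis times angle).
In Python, from bench import status, optics, arm gives the robot as it stands.
- The arm moves only by the tool drive_tool, never from a script. Its argument "moves" is a list of rows, each an object of numbers: "tx", "ty", "tz": the shift along the tool's x, y, z in cm; "turn": the turn about the tool's z in degrees. In form: [{"tx": .., "ty": .., "tz": .., "turn": ..}, ...]. A call has exactly 10 rows; each row shifts and turns the commanded pose from where the row before left it, along the tool's axes as they then stand; what a row does not reach is not made up. A row lasts 1/12 s, in which the tool goes at most 41.7 mm and 7.16 degrees, less where a joint would pass 70% of its speed; a pose out of reach is approached as far as the arm can. A call with a gripper value outside its range is refused whole. "grip" is the closure in counts, from 0 (fully open) to 255 (shut), set as the call begins (left out, the last holds). The fingers move at their own pace and stop on an object; "force" is the grip in N (left out, the last holds). Time passes only in rows, so rows that do not move let the fingers close, or fill a call up. It gives the time, the measured TCP pose, the force, the opening and the grip force at its end, in the units of the state.
- status.sense(): the state, without advancing time (a new reading comes with each control period).
- optics.snapshot(name): name is "scene" or "top"; returns a dict with "color" (420x560x3 uint8, red, green, blue), "intrinsics" (3x3 intrinsics, pixels), "T" (4x4, takes a point from camera to world coordinates). Camera axes: x right, y up, looking along -z (the intrinsics and any distortion apply to the point x, -y, -z); pixel columns grow to the right and rows downward; lengths in m; the calibration is good to about 2 mm. A picture is of the moment at which its call begins. There is no depth.
- arm.job_done(): hands the job in; it is judged then, once.
The state is a dict: "clock": time; "q": joint angles; "joint_vel": joint speeds; "tau": joint torques, N m; "ee_pos": TCP position; "ee_rot": TCP orientation; "contact_force": force on the tool from outside, world axes, zero at the start; "ft_torque": the same for the moment, N m; "finger_gap": opening from 0.0 (shut) to 1.0 (fully open); "gripper_force": force on a finger pad.
Only numpy, scipy, OpenCV 4.12 (cv2) and the standard library are available. Lean on these libraries where they do the work, as an engineer would, in place of code of your own. Each camera call takes 0.05 s, during which the arm holds its last target. There are 200 camera calls.

## Working session

There is one attempt and no reset: what is moved stays moved. The work goes in short steps, Python scripts to look and compute and a tool call to move; the robot and the scene stay as the last step left them, time stands still between calls to the robot, and variables do not carry over. Pictures are saved under pics/ and viewed, at most 10 in all, crops included, and the job is handed in when it is done.

Besides the shell and the picture viewer there is one more tool, called after "Emit:" by a JSON object that holds its "method" and its "body", one argument or row to a line. drive_tool: Moves the arm, as the interface text tells. Its arguments: {"type":"object","properties":{"moves":{"type":"array"},"grip":{"type":"number"},"force":{"type":"number"}},"required":["moves"]}

```bash
mkdir -p pics; ls; python3 - <<'E'
from bench import status, optics, arm
import cv2
for n in("scene","top"):
    s=optics.snapshot(n); cv2.imwrite(f"pics/{n}0.png",s["color"][:,:,::-1]); print(s["intrinsics"],s["T"],[k for k in s])
print(status.sense(),arm.grasp_offset)
E
```

```text
pics
[[434.61523721   0.         278.11585734]
 [  0.         434.61523721 208.52104518]
 [  0.           0.           1.        ]] [[ 0.73567278  0.40607685 -0.5421136   0.06416311]
 [-0.67710279  0.41984722 -0.60436754 -0.5960185 ]
 [-0.01781478  0.81168338  0.58382594  0.65067424]
 [ 0.          0.          0.          1.        ]] ['color', 'intrinsics', 'T']
[[486.43945461   0.         283.39600395]
 [  0.         486.43945461 208.01530187]
 [  0.           0.           1.        ]] [[ 6.77808088e-03  9.81196471e-01 -1.92892569e-01  3.64323875e-01]
 [-9.99976917e-01  6.55974333e-03 -1.77055767e-03 -1.32759620e-02]
 [-4.71939191e-04  1.92900118e-01  9.81218285e-01  1.17786824e+00]
 [ 0.00000000e+00  0.00000000e+00  0.00000000e+00  1.00000000e+00]] ['color', 'intrinsics', 'T']
{'clock': 0.1, 'q': array([ 1.18081823e+00,  2.17725252e-01,  1.61480163e+00,  9.91028702e-07,
        1.31129231e+00, -1.12213895e-01]), 'joint_vel': array([-0.00054542, -0.0007799 , -0.00397138,  0.001068  , -0.00065941,
       -0.00065712]), 'tau': array([-1.27605406e-03, -3.98084950e+01, -3.04966557e+01, -3.73557796e-04,
        4.40242744e-03, -1.68403983e-05]), 'ee_pos': array([0.17108049, 0.60035435, 0.23005538]), 'ee_rot': array([-0.43483316, -3.11079275,  0.0033868 ]), 'contact_force': array([-0.57905593,  0.06306507,  0.73609794]), 'ft_torque': array([ 0.03944028, -0.06502009, -0.00979144]), 'gripper_force': 0.0, 'finger_gap': 0.99981933225732} 0.0187
```

View pics/top0.png

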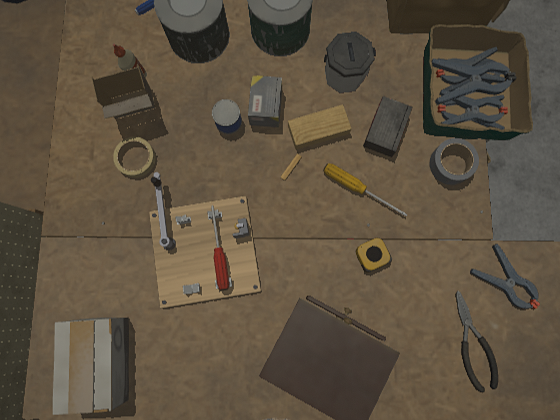

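View pics/scene0.png

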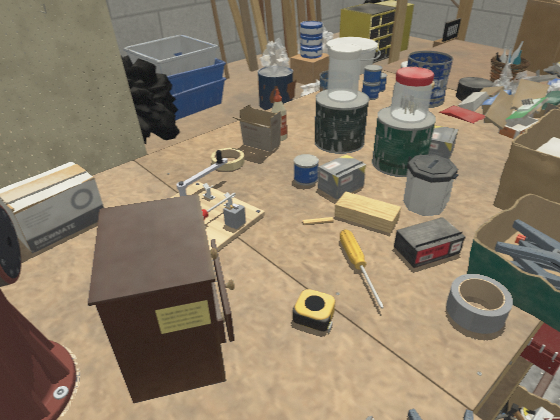

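The top view shows the loose yellow screwdriver with its handle at about (346,179) and its tip at (405,215). The rack is centred near (205,252), with the hinge at (167,243), the knob at (156,178), cradles at (191,289) and (183,221), and the catch at (241,228). The scene view shows a tall brown cabinet between the robot and the rack/screwdriver area.

```bash
cat >h.py <<'E'
import numpy as np, cv2
from bench import status, optics, arm
def ray(s,uv):
    K,T=s["intrinsics"],s["T"]
    d=np.linalg.inv(K)@np.array([uv[0],uv[1],1.]); d=T[:3,:3]@np.array([d[0],-d[1],-d[2]])
    return T[:3,3],d
def on(s,uv,z):
    o,d=ray(s,uv); return o+d*(z-o[2])/d[2]
def pix(s,p):
    c=s["T"][:3,:3].T@(np.asarray(p)-s["T"][:3,3]); K=s["intrinsics"]
    return np.array([K[0,2]-K[0,0]*c[0]/c[2], K[1,2]+K[1,1]*c[1]/c[2]])
def big(m):
    c,_=cv2.findContours(m.astype(np.uint8),cv2.RETR_EXTERNAL,cv2.CHAIN_APPROX_NONE); return max(c,key=cv2.contourArea)
E
python3 - <<'E'
from h import *
s=optics.snapshot("top"); a=s["color"]; cv2.imwrite("pics/t1.png",cv2.resize(a[165:315,130:290,::-1],None,fx=4.5,fy=4,interpolation=cv2.INTER_CUBIC))
h=cv2.cvtColor(a,cv2.COLOR_RGB2HSV)
def sub(mask,x0,x1,y0,y1):
    m=np.zeros(mask.shape,bool); m[y0:y1,x0:x1]=mask[y0:y1,x0:x1]; return m
np.set_printoptions(precision=4,suppress=True)
ye=sub((h[...,0]>18)&(h[...,0]<32)&(h[...,1]>170)&(h[...,2]>90),315,420,155,225)
c=big(ye); W=np.array([on(s,p[0],.016)[:2] for p in c]).astype(np.float32)
r=cv2.minAreaRect(W); print("handle",cv2.contourArea(c),r)
sh=sub((h[...,1]<70)&(h[...,2]>110),355,420,180,225); c=big(sh); W2=np.array([on(s,p[0],.016)[:2] for p in c]).astype(np.float32); print("shaft",cv2.contourArea(c),cv2.minAreaRect(W2), cv2.boundingRect(c))
print("axis",W.mean(0),W2.mean(0))
ply=sub((h[...,0]>10)&(h[...,0]<25)&(h[...,2]>145),140,275,190,315); c=cv2.convexHull(big(ply)); W3=np.array([on(s,p[0],.015)[:2] for p in c]).astype(np.float32)
r=cv2.minAreaRect(W3); print("ply",r,cv2.boxPoints(r))
for n,uv,z in [("hinge",(167,243),.063),("knob",(156,178),.09),("catch",(241,226),.063)]: print(n,on(s,uv,z))
E
```

```text
handle 402.5 ((0.6699930429458618, -0.16268058121204376), (0.11048328131437302, 0.02717088721692562), 58.1612663269043)
shaft 45.5 ((0.6084586381912231, -0.26124945282936096), (0.11361677199602127, 0.00517414603382349), 58.21742248535156) (366, 190, 41, 26)
axis [ 0.6701 -0.1624] [ 0.6081 -0.2618]
ply ((0.4022285044193268, 0.2065604031085968), (0.06942975521087646, 0.15402984619140625), 9.737298965454102) [[0.355  0.2766]
 [0.381  0.1248]
 [0.4495 0.1365]
 [0.4234 0.2883]]
hinge [0.4996 0.2563 0.063 ]
knob [0.6468 0.2831 0.09  ]
catch [0.5403 0.0868 0.063 ]
```

View pics/t1.png

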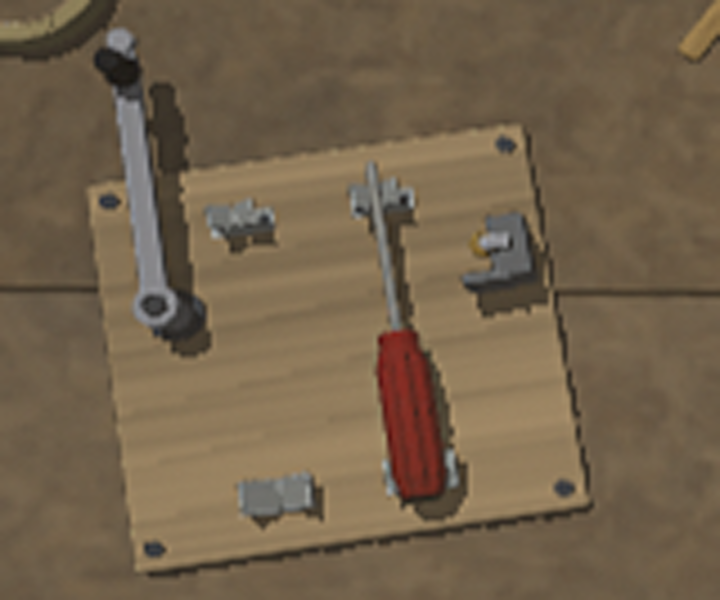

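The crop shows the rack's corner screws at about (109,201), (506,145), (154,549) and (565,488). The empty cradles are at (240,217) and (276,494), the hinge at (156,305), and the knob at (118,66).

```bash
python3 - <<'E'
from h import *
np.set_printoptions(precision=4,suppress=True)
s=optics.snapshot("top")
P=lambda x,y,z:on(s,(130+(x+.5)/4.5-.5,165+(y+.5)/4-.5),z)
sc=np.array([P(*p,.015) for p in[(109,201),(506,145),(154,549),(565,488)]]); print(sc[:,:2]); C=sc.mean(0)
print("size",np.linalg.norm(sc[0]-sc[1]),np.linalg.norm(sc[0]-sc[2]))
m=[((30,80),P(156,303,.064)),((80,38),P(240,217,.047)),((-85,38),P(276,492,.036)),((0,0),C)]
A=np.array([a for a,_ in m])/1000.; B=np.array([b[:2] for _,b in m])
ca,cb=A.mean(0),B.mean(0); U,S,V=np.linalg.svd((A-ca).T@(B-cb)); R=(U@V).T
t=cb-R@ca; print("yaw",np.degrees(np.arctan2(R[1,0],R[0,0])),"t",t); print("res mm",1000*((A@R.T+t)-B))
d1=(sc[0]+sc[1]-sc[2]-sc[3]); d2=sc[0]+sc[2]-sc[1]-sc[3]
print("yaw screws",np.degrees(np.arctan2(d1[1],d1[0])),np.degrees(np.arctan2(d2[1],d2[0]))-90)
L=lambda x,y:R@np.array([x,y])/1000+t
print("lane",L(0,38),"handle seat",L(-58,38),"hinge",L(30,80),"shutknob",L(30,-60))
k=P(118,60,.097)[:2]; h=L(30,80); v=R.T@(k-h); print("knob",k,"r",np.linalg.norm(v),"ang",np.arctan2(v[0],-v[1]))
# cabinet top corners: pick in both views, triangulate
s2=optics.snapshot("scene")
for a,b in[((303,298),(207,199)),((398,352),(215,281)),((262,376),(92,293)),]:
    o1,e1=ray(s,a);o2,e2=ray(s2,b); M=np.stack([e1,-e2],1); q=np.linalg.lstsq(M,o2-o1,rcond=None)[0]; p1=o1+e1*q[0];p2=o2+e2*q[1]; print("cab",(p1+p2)/2,np.linalg.norm(p1-p2))
E
```

```text
[[0.5738 0.3035]
 [0.61   0.09  ]
 [0.3665 0.268 ]
 [0.4033 0.0542]]
size 0.21661567165072582 0.2103638629755537
yaw 8.716402714955501 t [0.4878 0.1777]
res mm [[-0.1841 -1.2829]
 [ 2.1448  1.8538]
 [-1.3128  0.6089]
 [-0.6478 -1.1798]]
yaw screws 9.771244667672752 9.69454992179962
lane [0.482  0.2153] handle seat [0.4247 0.2065] hinge [0.5053 0.2614] shutknob [0.5265 0.123 ]
knob [0.6411 0.2814] r 0.13730970132116194 ang 1.5649983681644801
cab [ 0.3802 -0.0531  0.2307] 0.01153296245124087
cab [ 0.2775 -0.2278  0.2339] 0.000943315674301347
cab [0.1951 0.0374 0.0722] 0.030998454813729686
```

Emit:
{"method": "drive_tool", "body": {
  "moves": [
    {"tx": -2.3,"ty": -2.03},
    {"tx": -2.3,"ty": -2.03},
    {"tx": -2.3,"ty": -2.03},
    {"tx": -2.3,"ty": -2.03},
    {"tx": -2.3,"ty": -2.03},
    {"tx": -2.3,"ty": -2.03},
    {"tx": -2.3,"ty": -2.03},
    {"tx": -2.3,"ty": -2.03},
    {"tx": -2.3,"ty": -2.03},
    {"tx": -2.3,"ty": -2.03}
  ],
  "grip": 70
}}

```text
schema error: expected keys tx, ty, tz, turn
```

Emit:
{"method": "drive_tool", "body": {
  "moves": [
    {"tx": -2.3,"ty": -2.03},
    {"tx": -2.3,"ty": -2.03},
    {"tx": -2.3,"ty": -2.03},
    {"tx": -2.3,"ty": -2.03},
    {"tx": -2.3,"ty": -2.03},
    {"tx": -2.3,"ty": -2.03},
    {"tx": -2.3,"ty": -2.03},
    {"tx": -2.3,"ty": -2.03},
    {"tx": -2.3,"ty": -2.03},
    {"tx": -2.3,"ty": -2.03}
  ]
}}

```text
schema error: expected keys tx, ty, tz, turn
```

Emit:
{"method": "drive_tool", "body": {
  "moves": [
    {"tx": -2.3,"ty": -2.03},
    {"tx": -2.3,"ty": -2.03},
    {"tx": -2.3,"ty": -2.03},
    {"tx": -2.3,"ty": -2.03},
    {"tx": -2.3,"ty": -2.03},
    {"tx": -2.3,"ty": -2.03},
    {"tx": -2.3,"ty": -2.03},
    {"tx": -2.3,"ty": -2.03},
    {"tx": -2.3,"ty": -2.03},
    {"tx": -2.3,"ty": -2.03}
  ]
}}

```text
schema error: expected keys tx, ty, tz, turn
```

Emit:
{"method": "drive_tool", "body": {
  "moves": [
    {"turn": 7},
    {"turn": 7},
    {"turn": 7},
    {"turn": 7},
    {"turn": 7},
    {"turn": 7},
    {"turn": 7},
    {"turn": 7},
    {"turn": 7},
    {"turn": 7}
  ]
}}

```text
schema error: expected keys tx, ty, tz, turn
```

Emit:
{"method": "drive_tool", "body": {
  "moves": [
    {"turn": 6},
    {"turn": 6},
    {"turn": 6},
    {"turn": 6},
    {"turn": 6},
    {"turn": 6},
    {},
    {},
    {},
    {}
  ]
}}

```text
schema error: expected keys tx, ty, tz, turn
```

```bash
cat >>h.py <<'E'
from scipy.spatial.transform import Rotation as Ro
np.set_printoptions(precision=4,suppress=True)
def togo(p,yaw):
    "print shift in cm in tool axes and turn (deg) to TCP p and tool-y yaw (deg)"
    s=status.sense(); R=Ro.from_rotvec(s["ee_rot"]).as_matrix(); y=np.degrees(np.arctan2(R[1,1],R[0,1]))
    print("t",s["clock"],"at",s["ee_pos"],"yaw",y,"tilt",R[:,2],"q6",s["q"][5],"gap",s["finger_gap"],"gf",s["gripper_force"],"F",s["contact_force"])
    print("shift cm",R.T@(np.array(p)-s["ee_pos"])*100,"turn",-((yaw-y+180)%360-180))
E
python3 - <<'E'
from h import *
togo((.6636,-.173,.001),-31.9)
for n in("scene","top"):
    s=optics.snapshot(n); u,v=(360,255) if n=="scene" else (365,190)
    cv2.imwrite(f"pics/g_{n}.png",cv2.resize(s["color"][v-70:v+70,u-90:u+90,::-1],None,fx=4,fy=4))
i=[cv2.imread(f"pics/g_{n}.png") for n in("scene","top")]
cv2.imwrite("pics/g.png",cv2.resize(np.hstack(i),(800,311)))
E
```

```text
t 0.25 at [0.1712 0.6007 0.2306] yaw 74.08412611433708 tilt [-0.0004 -0.0011 -1.    ] q6 -0.11222317583437193 gap 0.9998760379858144 gf 0.0 F [0.2309 0.5113 0.5775]
shift cm [-68.5683 -60.8747  23.0271] turn 105.98412611433707
```

View pics/g.png

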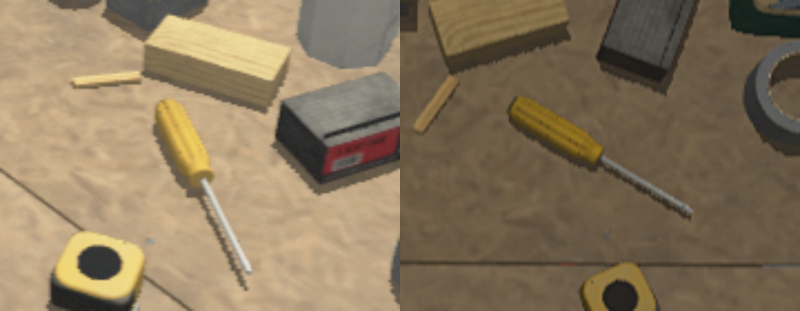

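The moves were refused because every row needs all four keys, so the arm has not moved. The two crops show clear space around the handle for the fingers. I'll resend with complete rows.

Emit:
{"method": "drive_tool", "body": {
  "moves": [
    {"tx": -2.3,"ty": -2.03,"tz": 0,"turn": 0},
    {"tx": -2.3,"ty": -2.03,"tz": 0,"turn": 0},
    {"tx": -2.3,"ty": -2.03,"tz": 0,"turn": 0},
    {"tx": -2.3,"ty": -2.03,"tz": 0,"turn": 0},
    {"tx": -2.3,"ty": -2.03,"tz": 0,"turn": 0},
    {"tx": -2.3,"ty": -2.03,"tz": 0,"turn": 0},
    {"tx": -2.3,"ty": -2.03,"tz": 0,"turn": 0},
    {"tx": -2.3,"ty": -2.03,"tz": 0,"turn": 0},
    {"tx": -2.3,"ty": -2.03,"tz": 0,"turn": 0},
    {"tx": -2.3,"ty": -2.03,"tz": 0,"turn": 0}
  ],
  "grip": 70
}}

```text
clock: 1.18
ee_pos: [0.3375, 0.3415, 0.2315]
ee_rot: [0.434, 3.111, 0.001]
contact_force: [0.5, 0.8, 0.9]
finger_gap: 0.727
gripper_force: 0.0
```

Emit:
{"method": "drive_tool", "body": {
  "moves": [
    {"tx": -2.3,"ty": -2.03,"tz": 0,"turn": 0},
    {"tx": -2.3,"ty": -2.03,"tz": 0,"turn": 0},
    {"tx": -2.3,"ty": -2.03,"tz": 0,"turn": 0},
    {"tx": -2.3,"ty": -2.03,"tz": 0,"turn": 0},
    {"tx": -2.3,"ty": -2.03,"tz": 0,"turn": 0},
    {"tx": -2.3,"ty": -2.03,"tz": 0,"turn": 0},
    {"tx": -2.3,"ty": -2.03,"tz": 0,"turn": 0},
    {"tx": -2.3,"ty": -2.03,"tz": 0,"turn": 0},
    {"tx": -2.3,"ty": -2.03,"tz": 0,"turn": 0},
    {"tx": -2.3,"ty": -2.03,"tz": 0,"turn": 0}
  ]
}}

```text
clock: 2.02
ee_pos: [0.5031, 0.083, 0.2315]
ee_rot: [0.435, 3.111, 0.0]
contact_force: [-0.4, 1.8, -0.2]
finger_gap: 0.723
gripper_force: 0.0
```

Emit:
{"method": "drive_tool", "body": {
  "moves": [
    {"tx": -2.3,"ty": -2.03,"tz": 0,"turn": 0},
    {"tx": -2.3,"ty": -2.03,"tz": 0,"turn": 0},
    {"tx": -2.3,"ty": -2.03,"tz": 0,"turn": 0},
    {"tx": -2.3,"ty": -2.03,"tz": 0,"turn": 0},
    {"tx": -2.3,"ty": -2.03,"tz": 0,"turn": 0},
    {"tx": -2.3,"ty": -2.03,"tz": 0,"turn": 0},
    {"tx": -2.3,"ty": -2.03,"tz": 0,"turn": 0},
    {"tx": -2.3,"ty": -2.03,"tz": 0,"turn": 0},
    {"tx": -2.3,"ty": -2.03,"tz": 0,"turn": 0},
    {"tx": -2.3,"ty": -2.03,"tz": 0,"turn": 0}
  ]
}}

```text
clock: 2.85
ee_pos: [0.6685, -0.1752, 0.2312]
ee_rot: [-0.435, -3.111, -0.0]
contact_force: [0.0, 1.1, -0.5]
finger_gap: 0.725
gripper_force: 0.0
```

Emit:
{"method": "drive_tool", "body": {
  "moves": [
    {"tx": 0,"ty": 0,"tz": 0,"turn": 7},
    {"tx": 0,"ty": 0,"tz": 0,"turn": 7},
    {"tx": 0,"ty": 0,"tz": 0,"turn": 7},
    {"tx": 0,"ty": 0,"tz": 0,"turn": 7},
    {"tx": 0,"ty": 0,"tz": 0,"turn": 7},
    {"tx": 0,"ty": 0,"tz": 0,"turn": 7},
    {"tx": 0,"ty": 0,"tz": 0,"turn": 7},
    {"tx": 0,"ty": 0,"tz": 0,"turn": 7},
    {"tx": 0,"ty": 0,"tz": 0,"turn": 7},
    {"tx": 0,"ty": 0,"tz": 0,"turn": 7}
  ]
}}

```text
clock: 3.68
ee_pos: [0.6679, -0.1738, 0.2312]
ee_rot: [-2.148, -2.292, 0.0]
contact_force: [-1.3, 0.4, 0.6]
finger_gap: 0.728
gripper_force: 0.0
```

Emit:
{"method": "drive_tool", "body": {
  "moves": [
    {"tx": 0,"ty": 0,"tz": 0,"turn": 6},
    {"tx": 0,"ty": 0,"tz": 0,"turn": 6},
    {"tx": 0,"ty": 0,"tz": 0,"turn": 6},
    {"tx": 0,"ty": 0,"tz": 0,"turn": 6},
    {"tx": 0,"ty": 0,"tz": 0,"turn": 6},
    {"tx": 0,"ty": 0,"tz": 0,"turn": 6},
    {"tx": 0,"ty": 0,"tz": 0,"turn": 0},
    {"tx": 0,"ty": 0,"tz": 0,"turn": 0},
    {"tx": 0,"ty": 0,"tz": 0,"turn": 0},
    {"tx": 0,"ty": 0,"tz": 0,"turn": 0}
  ]
}}

```text
clock: 4.52
ee_pos: [0.6679, -0.1738, 0.2313]
ee_rot: [-2.745, -1.527, 0.0]
contact_force: [0.8, 0.6, -0.1]
finger_gap: 0.722
gripper_force: 0.0
```

```bash
python3 - <<'E'
from h import *
togo((.6636,-.173,.001),-31.9)
E
```

```text
t 4.5167 at [ 0.6679 -0.1738  0.2313] yaw -31.828115816194675 tilt [-0.  0. -1.] q6 0.19932872032100146 gap 0.7222073245607833 gf 0.0 F [ 0.8274  0.6384 -0.0578]
shift cm [-0.1593 -0.4085 23.0286] turn 0.07188418380530948
```

Emit:
{"method": "drive_tool", "body": {
  "moves": [
    {"tx": -0.16,"ty": -0.4,"tz": 2.5,"turn": 0},
    {"tx": 0,"ty": 0,"tz": 2.5,"turn": 0},
    {"tx": 0,"ty": 0,"tz": 2.5,"turn": 0},
    {"tx": 0,"ty": 0,"tz": 2.5,"turn": 0},
    {"tx": 0,"ty": 0,"tz": 2.5,"turn": 0},
    {"tx": 0,"ty": 0,"tz": 2.5,"turn": 0},
    {"tx": 0,"ty": 0,"tz": 2.5,"turn": 0},
    {"tx": 0,"ty": 0,"tz": 2.5,"turn": 0},
    {"tx": 0,"ty": 0,"tz": 1.9,"turn": 0},
    {"tx": 0,"ty": 0,"tz": 0.9,"turn": 0}
  ]
}}

```text
clock: 5.35
ee_pos: [0.6611, -0.1721, -0.0005]
ee_rot: [-2.742, -1.524, 0.006]
contact_force: [0.2, -0.5, 0.5]
finger_gap: 0.725
gripper_force: 0.0
```

Emit:
{"method": "drive_tool", "body": {
  "moves": [
    {"tx": 0,"ty": 0,"tz": 0,"turn": 0},
    {"tx": 0,"ty": 0,"tz": 0,"turn": 0},
    {"tx": 0,"ty": 0,"tz": 0,"turn": 0},
    {"tx": 0,"ty": 0,"tz": 0,"turn": 0},
    {"tx": 0,"ty": 0,"tz": 0,"turn": 0},
    {"tx": 0,"ty": 0,"tz": 0,"turn": 0},
    {"tx": 0,"ty": 0,"tz": 0,"turn": 0},
    {"tx": 0,"ty": 0,"tz": 0,"turn": 0},
    {"tx": 0,"ty": 0,"tz": 0,"turn": 0},
    {"tx": 0,"ty": 0,"tz": 0,"turn": 0}
  ],
  "grip": 255,
  "force": 70
}}

```text
clock: 6.18
ee_pos: [0.6648, -0.1735, 0.0049]
ee_rot: [2.745, 1.524, 0.002]
contact_force: [-0.9, 0.4, 5.3]
finger_gap: 0.348
gripper_force: 69.8
```

Emit:
{"method": "drive_tool", "body": {
  "moves": [
    {"tx": 0,"ty": 0,"tz": -0.5,"turn": 0},
    {"tx": 0,"ty": 0,"tz": -1,"turn": 0},
    {"tx": 0,"ty": 0,"tz": -1.5,"turn": 0},
    {"tx": 0,"ty": 0,"tz": -2,"turn": 0},
    {"tx": 0,"ty": 0,"tz": -2,"turn": 0},
    {"tx": 0,"ty": 0,"tz": -2,"turn": 0},
    {"tx": 0,"ty": 0,"tz": -2,"turn": 0},
    {"tx": 0,"ty": 0,"tz": -2,"turn": 0},
    {"tx": 0,"ty": 0,"tz": -1,"turn": 0},
    {"tx": 0,"ty": 0,"tz": 0,"turn": 0}
  ]
}}

```text
clock: 7.02
ee_pos: [0.6662, -0.1739, 0.1482]
ee_rot: [2.741, 1.522, 0.008]
contact_force: [2.0, 0.7, 0.3]
finger_gap: 0.34
gripper_force: 69.3
```

```bash
python3 - <<'E'
from h import *
togo((.6636,-.173,.15),99.6)
i=[]
for n in("scene","top"):
    s=optics.snapshot(n); p=pix(s,(.66,-.18,.17)).astype(int); print(n,p)
    u=min(max(p[0],110),450);v=min(max(p[1],90),330)
    i.append(cv2.resize(s["color"][v-90:v+90,u-110:u+110,::-1],(400,327)))
cv2.imwrite("pics/lift.png",np.hstack(i))
E
```

```text
t 7.0167 at [ 0.6662 -0.1739  0.1482] yaw -31.91374255810045 tilt [ 0.0073 -0.0027 -1.    ] q6 0.19970717561846213 gap 0.33992189168468406 gf 69.28223088383675 F [1.9596 0.7419 0.2569]
shift cm [-0.0553 -0.2661 -0.1797] turn -131.51374255810043
scene [362 195]
top [362 164]
```

View pics/lift.png

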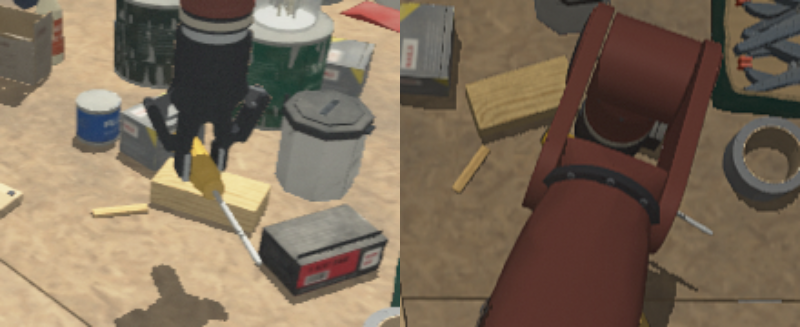

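The handle is gripped and lifted, and the tool looks straight. Next I'll turn it and carry it to above the lane.

Emit:
{"method": "drive_tool", "body": {
  "moves": [
    {"tx": 0,"ty": 0,"tz": 0,"turn": -6.6},
    {"tx": 0,"ty": 0,"tz": 0,"turn": -6.6},
    {"tx": 0,"ty": 0,"tz": 0,"turn": -6.6},
    {"tx": 0,"ty": 0,"tz": 0,"turn": -6.6},
    {"tx": 0,"ty": 0,"tz": 0,"turn": -6.6},
    {"tx": 0,"ty": 0,"tz": 0,"turn": -6.6},
    {"tx": 0,"ty": 0,"tz": 0,"turn": -6.6},
    {"tx": 0,"ty": 0,"tz": 0,"turn": -6.6},
    {"tx": 0,"ty": 0,"tz": 0,"turn": -6.6},
    {"tx": 0,"ty": 0,"tz": 0,"turn": -6.6}
  ]
}}

```text
clock: 7.95
ee_pos: [0.662, -0.1725, 0.1404]
ee_rot: [-1.463, -2.775, 0.001]
contact_force: [-0.3, 0.4, -0.4]
finger_gap: 0.344
gripper_force: 69.3
```

Emit:
{"method": "drive_tool", "body": {
  "moves": [
    {"tx": 0,"ty": 0,"tz": 0,"turn": -6.6},
    {"tx": 0,"ty": 0,"tz": 0,"turn": -6.6},
    {"tx": 0,"ty": 0,"tz": 0,"turn": -6.6},
    {"tx": 0,"ty": 0,"tz": 0,"turn": -6.6},
    {"tx": 0,"ty": 0,"tz": 0,"turn": -6.6},
    {"tx": 0,"ty": 0,"tz": 0,"turn": -6.6},
    {"tx": 0,"ty": 0,"tz": 0,"turn": -6.6},
    {"tx": 0,"ty": 0,"tz": 0,"turn": -6.6},
    {"tx": 0,"ty": 0,"tz": 0,"turn": -6.6},
    {"tx": 0,"ty": 0,"tz": 0,"turn": -6.1}
  ]
}}

```text
clock: 8.78
ee_pos: [0.662, -0.1725, 0.1404]
ee_rot: [0.271, -3.126, -0.003]
contact_force: [0.6, -0.4, -0.6]
finger_gap: 0.34
gripper_force: 69.3
```

Emit:
{"method": "drive_tool", "body": {
  "moves": [
    {"tx": 0.8,"ty": 2.08,"tz": 0,"turn": 0},
    {"tx": 0.8,"ty": 2.08,"tz": 0,"turn": 0},
    {"tx": 0.8,"ty": 2.08,"tz": 0,"turn": 0},
    {"tx": 0.8,"ty": 2.08,"tz": 0,"turn": 0},
    {"tx": 0.8,"ty": 2.08,"tz": 0,"turn": 0},
    {"tx": 0.8,"ty": 2.08,"tz": 0,"turn": 0},
    {"tx": 0.8,"ty": 2.08,"tz": 0,"turn": 0},
    {"tx": 0.8,"ty": 2.08,"tz": 0,"turn": 0},
    {"tx": 0.8,"ty": 2.08,"tz": 0,"turn": 0},
    {"tx": 0.8,"ty": 2.08,"tz": 0,"turn": 0}
  ]
}}

```text
clock: 9.62
ee_pos: [0.5478, 0.0197, 0.141]
ee_rot: [0.262, -3.126, -0.001]
contact_force: [-0.4, -0.8, -0.5]
finger_gap: 0.344
gripper_force: 69.3
```

Emit:
{"method": "drive_tool", "body": {
  "moves": [
    {"tx": 0.8,"ty": 2.08,"tz": 0,"turn": 0},
    {"tx": 0.8,"ty": 2.08,"tz": 0,"turn": 0},
    {"tx": 0.8,"ty": 2.08,"tz": 0,"turn": 0},
    {"tx": 0.8,"ty": 2.08,"tz": 0,"turn": 0},
    {"tx": 0.8,"ty": 2.08,"tz": 0,"turn": 0},
    {"tx": 0.8,"ty": 2.08,"tz": 0,"turn": 0},
    {"tx": 0.8,"ty": 2.08,"tz": 0,"turn": 0},
    {"tx": 0.8,"ty": 2.08,"tz": 0,"turn": 0},
    {"tx": 0.8,"ty": 2.08,"tz": 0,"turn": 0},
    {"tx": 0,"ty": 0,"tz": 0,"turn": 0}
  ]
}}

```text
clock: 10.45
ee_pos: [0.4442, 0.1934, 0.141]
ee_rot: [0.266, -3.124, -0.001]
contact_force: [-0.8, 0.0, -1.8]
finger_gap: 0.341
gripper_force: 69.4
```

```bash
python3 - <<'E'
from h import *
togo((.4373,.209,.034),99.6)
i=[]
for n in("scene","top"):
    s=optics.snapshot(n); p=pix(s,(.56,.22,.14)).astype(int)
    u=min(max(p[0],80),480);v=min(max(p[1],60),350)
    print(n,p,"origin",u-80,v-60)
    i.append(cv2.resize(s["color"][v-60:v+60,u-80:u+80,::-1],(400,300),interpolation=cv2.INTER_CUBIC))
cv2.imwrite("pics/over.png",np.hstack(i))
E
```

```text
t 10.45 at [0.4442 0.1934 0.141 ] yaw 99.74874494891301 tilt [-0.0058  0.0003 -1.    ] q6 -1.4774602763049944 gap 0.34134344426371516 gf 69.38609763979912 F [-0.7602  0.0492 -1.7954]
shift cm [ 0.3524  1.6436 10.7026] turn 0.14874494891301993
scene [204 155] origin 124 95
top [176 211] origin 96 151
```

View pics/over.png

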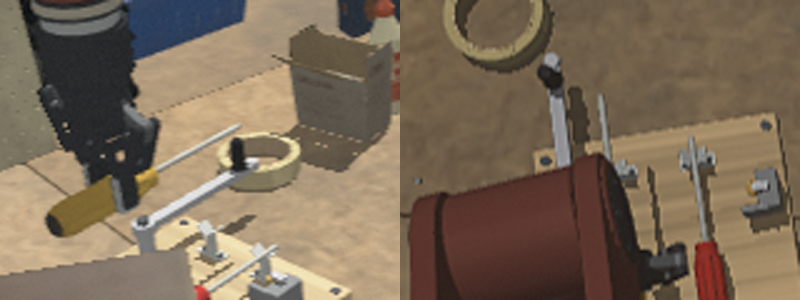

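The scene crop shows the driver held with its tip at (238,127) and butt at (58,228), and the empty small V at (210,240). In the top crop the tip is at (602,96) and the small V at (625,170).

```bash
python3 - <<'E'
from h import *
s2=optics.snapshot("scene"); s=optics.snapshot("top")
def tri(b,a):
    o1,e1=ray(s,(96+.4*a[0],151+.4*a[1]));o2,e2=ray(s2,(124+.4*b[0],95+.4*b[1])); q=np.linalg.lstsq(np.stack([e1,-e2],1),o2-o1,rcond=None)[0]; p1=o1+e1*q[0];p2=o2+e2*q[1]; return (p1+p2)/2,np.linalg.norm(p1-p2)
print("tip",tri((238,127),(202,96)))
print("smallV",tri((210,240),(225,170)))
print("knob top",tri((237,140),(149,72)))
print("tip on z.156",on(s,(96+.4*202,151+.4*96),.152))
print("tip2 on z",on(s,(96+.4*210,151+.4*152),.152))
tcp=status.sense()["ee_pos"]; d=np.array([np.cos(np.radians(9.7)),np.sin(np.radians(9.7)),0])
for z in(.146,.152,.158): print(z,"expect tip",(tcp+.161*d)[:2], "pix top",pix(s,[*(tcp+.161*d)[:2],z]),"scene",pix(s2,[*(tcp+.161*d)[:2],z]),"butt scene",pix(s2,[*(tcp-.071*d)[:2],z]))
print("seen scene tip",(219.2,145.8),"butt",(147.2,186.2))
E
```

```text
tip (array([0.6056, 0.2206, 0.1495]), np.float64(0.001288477830731596))
smallV (array([0.5587, 0.2215, 0.0366]), np.float64(0.0040872782506859474))
knob top (array([0.641 , 0.2812, 0.0982]), np.float64(0.001398276691024585))
tip on z.156 [0.6055 0.2197 0.152 ]
tip2 on z [0.5562 0.2104 0.152 ]
0.146 expect tip [0.6064 0.2178] pix top [178.3115 189.6631] scene [220.5418 147.2919] butt scene [145.3792 188.517 ]
0.152 expect tip [0.6064 0.2178] pix top [177.7231 189.0263] scene [220.3114 145.1273] butt scene [144.8288 186.164 ]
0.158 expect tip [0.6064 0.2178] pix top [177.128  188.3823] scene [220.0794 142.9485] butt scene [144.2743 183.7931]
seen scene tip (219.2, 145.8) butt (147.2, 186.2)
```

```bash
python3 - <<'E'
from h import *
for i in range(4):
    s=optics.snapshot("top"); togo((.4376,.2088,.034),99.7)
P=lambda x,y,z:on(s,(130+(x+.5)/4.5-.5,165+(y+.5)/4-.5),z)
a,b,c=P(372,165,.046),P(398,325,.046),P(422,490,.05); print(a,b,c)
R=Ro.from_euler('z',9.73,degrees=True).as_matrix()
for p in(a,b,c,P(240,217,.047),P(276,492,.036)): print((R.T@(p-[.4884,.1789,0]))*1000)
E
```

```text
t 10.7 at [0.448  0.1905 0.1427] yaw 99.53865449579295 tilt [-0.0009 -0.0007 -1.    ] q6 -1.478999322264654 gap 0.3431033310437488 gf 69.38419952988625 F [-0.3297 -0.6117 -0.8202]
shift cm [ 0.7142  1.9805 10.8657] turn -0.1613455042070484
t 10.75 at [0.4482 0.1905 0.1429] yaw 99.51921058878399 tilt [-0.0006 -0.0005 -1.    ] q6 -1.478943785012621 gap 0.34278266900650756 gf 69.38388392329216 F [-0.1687  0.6275 -0.3093]
shift cm [ 0.7402  1.9862 10.8863] turn -0.18078941121601133
t 10.8 at [0.4483 0.1905 0.143 ] yaw 99.50928273193938 tilt [-0.0004 -0.0004 -1.    ] q6 -1.4788682831418194 gap 0.3414738621131362 gf 69.38407123088837 F [ 0.3147  0.0148 -1.0445]
shift cm [ 0.7526  1.9835 10.9004] turn -0.1907172680606095
t 10.85 at [0.4484 0.1906 0.1432] yaw 99.50804598548667 tilt [-0.0001 -0.0002 -1.    ] q6 -1.4788261599809165 gap 0.3454994401389521 gf 69.3834038078785 F [-0.6405  0.2648 -0.8486]
shift cm [ 0.764   1.9768 10.9161] turn -0.19195401451332827
[0.5909 0.1576 0.046 ] [0.4957 0.1408 0.046 ] [0.4005 0.1249 0.05  ]
[ 97.4075 -38.3094  46.    ]
[  0.7402 -38.8094  46.    ]
[-95.7507 -38.3528  50.    ]
[77.4132 34.0712 47.    ]
[-83.9427  37.6327  36.    ]
```

Emit:
{"method": "drive_tool", "body": {
  "moves": [
    {"tx": 0.4,"ty": 1.0,"tz": 0,"turn": 0.3},
    {"tx": 0.36,"ty": 0.97,"tz": 0,"turn": 0.3},
    {"tx": 0,"ty": 0,"tz": 1.3,"turn": 0},
    {"tx": 0,"ty": 0,"tz": 1.3,"turn": 0},
    {"tx": 0,"ty": 0,"tz": 1.3,"turn": 0},
    {"tx": 0,"ty": 0,"tz": 1.3,"turn": 0},
    {"tx": 0,"ty": 0,"tz": 1.3,"turn": 0},
    {"tx": 0,"ty": 0,"tz": 1.3,"turn": 0},
    {"tx": 0,"ty": 0,"tz": 0.7,"turn": 0},
    {"tx": 0,"ty": 0,"tz": 0,"turn": 0}
  ]
}}

```text
clock: 11.68
ee_pos: [0.436, 0.2086, 0.0566]
ee_rot: [0.244, -3.128, 0.001]
contact_force: [-0.1, -0.1, -0.7]
finger_gap: 0.343
gripper_force: 69.4
```

Emit:
{"method": "drive_tool", "body": {
  "moves": [
    {"tx": 0,"ty": 0,"tz": 0,"turn": 0},
    {"tx": 0,"ty": 0,"tz": 0,"turn": 0},
    {"tx": 0,"ty": 0,"tz": 0,"turn": 0},
    {"tx": 0,"ty": 0,"tz": 0,"turn": 0},
    {"tx": 0,"ty": 0,"tz": 0.2,"turn": 0},
    {"tx": 0,"ty": 0,"tz": 0.2,"turn": 0},
    {"tx": 0,"ty": 0,"tz": 0.2,"turn": 0},
    {"tx": 0,"ty": 0,"tz": 0.2,"turn": 0},
    {"tx": 0,"ty": 0,"tz": 0,"turn": 0},
    {"tx": 0,"ty": 0,"tz": 0,"turn": 0}
  ]
}}

```text
clock: 12.52
ee_pos: [0.437, 0.2094, 0.05]
ee_rot: [0.246, -3.131, 0.0]
contact_force: [0.3, -0.9, -1.4]
finger_gap: 0.346
gripper_force: 69.4
```

```bash
python3 - <<'E'
from h import *
togo((.4376,.2088,.036),98.9)
i=[]
for n in("scene","top"):
    s=optics.snapshot(n); p=pix(s,(.54,.2,.05)).astype(int)
    u=min(max(p[0],80),480);v=min(max(p[1],60),350)
    print(n,"origin",u-80,v-60)
    i.append(cv2.resize(s["color"][v-60:v+60,u-80:u+80,::-1],(400,300),interpolation=cv2.INTER_CUBIC))
cv2.imwrite("pics/low.png",np.hstack(i))
E
```

```text
t 12.5167 at [0.437  0.2094 0.05  ] yaw 98.98838749126858 tilt [-0.0007 -0.0002 -1.    ] q6 -1.4256706529824288 gap 0.34597053802931993 gf 69.40870150923729 F [ 0.3117 -0.8659 -1.3665]
shift cm [-0.0521 -0.0722  1.3981] turn 0.08838749126857692
scene origin 127 132
top origin 113 166
```

View pics/low.png

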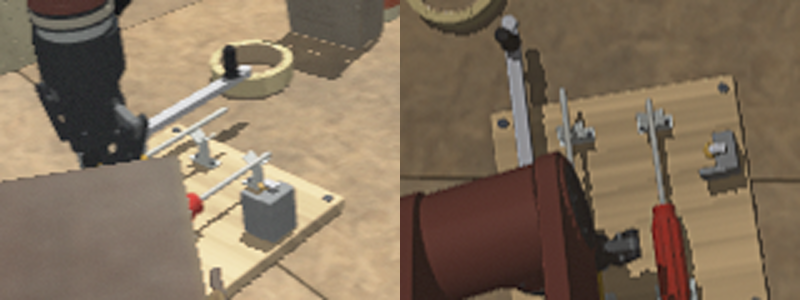

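The blade is over the small V (top crop about (570,120), V spanning 558–594), aligned to about a millimetre allowing for parallax. I'll lower it slowly and watch the force.

Emit:
{"method": "drive_tool", "body": {
  "moves": [
    {"tx": 0,"ty": 0,"tz": 0.2,"turn": 0},
    {"tx": 0,"ty": 0,"tz": 0.2,"turn": 0},
    {"tx": 0,"ty": 0,"tz": 0.2,"turn": 0},
    {"tx": 0,"ty": 0,"tz": 0.2,"turn": 0},
    {"tx": 0,"ty": 0,"tz": 0.1,"turn": 0},
    {"tx": 0,"ty": 0,"tz": 0.1,"turn": 0},
    {"tx": 0,"ty": 0,"tz": 0,"turn": 0},
    {"tx": 0,"ty": 0,"tz": 0,"turn": 0},
    {"tx": 0,"ty": 0,"tz": 0,"turn": 0},
    {"tx": 0,"ty": 0,"tz": 0,"turn": 0}
  ]
}}

```text
clock: 13.45
ee_pos: [0.4374, 0.2095, 0.0404]
ee_rot: [-0.246, 3.132, 0.0]
contact_force: [-0.2, 0.6, -1.7]
finger_gap: 0.346
gripper_force: 69.4
```

Emit:
{"method": "drive_tool", "body": {
  "moves": [
    {"tx": 0,"ty": 0,"tz": 0.1,"turn": 0},
    {"tx": 0,"ty": 0,"tz": 0.1,"turn": 0},
    {"tx": 0,"ty": 0,"tz": 0.1,"turn": 0},
    {"tx": 0,"ty": 0,"tz": 0.1,"turn": 0},
    {"tx": 0,"ty": 0,"tz": 0,"turn": 0},
    {"tx": 0,"ty": 0,"tz": 0,"turn": 0},
    {"tx": 0,"ty": 0,"tz": 0,"turn": 0},
    {"tx": 0,"ty": 0,"tz": 0,"turn": 0},
    {"tx": 0,"ty": 0,"tz": 0,"turn": 0},
    {"tx": 0,"ty": 0,"tz": 0,"turn": 0}
  ]
}}

```text
clock: 14.28
ee_pos: [0.4373, 0.2095, 0.0363]
ee_rot: [-0.246, 3.132, 0.0]
contact_force: [0.8, 0.3, -0.7]
finger_gap: 0.34
gripper_force: 69.4
```

Emit:
{"method": "drive_tool", "body": {
  "moves": [
    {"tx": 0,"ty": 0,"tz": 0.1,"turn": 0},
    {"tx": 0,"ty": 0,"tz": 0.1,"turn": 0},
    {"tx": 0,"ty": 0,"tz": 0.1,"turn": 0},
    {"tx": 0,"ty": 0,"tz": 0,"turn": 0},
    {"tx": 0,"ty": 0,"tz": 0,"turn": 0},
    {"tx": 0,"ty": 0,"tz": 0,"turn": 0},
    {"tx": 0,"ty": 0,"tz": 0,"turn": 0},
    {"tx": 0,"ty": 0,"tz": 0,"turn": 0},
    {"tx": 0,"ty": 0,"tz": 0,"turn": 0},
    {"tx": 0,"ty": 0,"tz": 0,"turn": 0}
  ]
}}

```text
clock: 15.12
ee_pos: [0.438, 0.2088, 0.0347]
ee_rot: [-0.248, 3.132, -0.003]
contact_force: [-2.4, -4.7, 9.9]
finger_gap: 0.338
gripper_force: 70.5
```

Contact at the expected height, so I'll release it and lift off.

Emit:
{"method": "drive_tool", "body": {
  "moves": [
    {"tx": 0,"ty": 0,"tz": 0,"turn": 0},
    {"tx": 0,"ty": 0,"tz": 0,"turn": 0},
    {"tx": 0,"ty": 0,"tz": 0,"turn": 0},
    {"tx": 0,"ty": 0,"tz": 0,"turn": 0},
    {"tx": 0,"ty": 0,"tz": 0,"turn": 0},
    {"tx": 0,"ty": 0,"tz": 0,"turn": 0},
    {"tx": 0,"ty": 0,"tz": -0.3,"turn": 0},
    {"tx": 0,"ty": 0,"tz": -0.6,"turn": 0},
    {"tx": 0,"ty": 0,"tz": -1,"turn": 0},
    {"tx": 0,"ty": 0,"tz": -1.5,"turn": 0}
  ],
  "grip": 90
}}

```text
clock: 15.95
ee_pos: [0.4363, 0.2092, 0.0673]
ee_rot: [0.246, -3.13, 0.001]
contact_force: [0.4, -0.8, -0.2]
finger_gap: 0.646
gripper_force: 0.0
```

Emit:
{"method": "drive_tool", "body": {
  "moves": [
    {"tx": 0,"ty": 0,"tz": -2,"turn": 0},
    {"tx": 0,"ty": 0,"tz": -2,"turn": 0},
    {"tx": 0,"ty": 0,"tz": -2,"turn": 0},
    {"tx": 0,"ty": 0,"tz": -2,"turn": 0},
    {"tx": 0,"ty": 0,"tz": -2,"turn": 0},
    {"tx": 0,"ty": 0,"tz": -2,"turn": 0},
    {"tx": 0,"ty": 0,"tz": -1,"turn": 0},
    {"tx": 0,"ty": 0,"tz": 0,"turn": 0},
    {"tx": 0,"ty": 0,"tz": 0,"turn": 0},
    {"tx": 0,"ty": 0,"tz": 0,"turn": 0}
  ],
  "grip": 255
}}

```text
clock: 16.78
ee_pos: [0.4364, 0.2092, 0.1962]
ee_rot: [0.246, -3.13, 0.001]
contact_force: [0.1, 0.8, -0.7]
finger_gap: -0.001
gripper_force: 0.0
```

```bash
python3 - <<'E'
from h import *
togo((.6411,.3144,.19),98.9)
i=[]
for n in("scene","top"):
    s=optics.snapshot(n); p=pix(s,(.54,.2,.05)).astype(int)
    u=min(max(p[0],80),480);v=min(max(p[1],60),350)
    i.append(cv2.resize(s["color"][v-60:v+60,u-80:u+80,::-1],(400,300),interpolation=cv2.INTER_CUBIC))
cv2.imwrite("pics/rel.png",np.hstack(i))
E
```

```text
t 16.7833 at [0.4364 0.2092 0.1962] yaw 98.98150669568008 tilt [-0.0019 -0.0006 -1.    ] q6 -1.425626862255322 gap -0.0006747207900271438 gf 0.0 F [ 0.1148  0.778  -0.6632]
shift cm [-21.8609   7.1933   0.5744] turn 0.08150669568007629
```

View pics/rel.png

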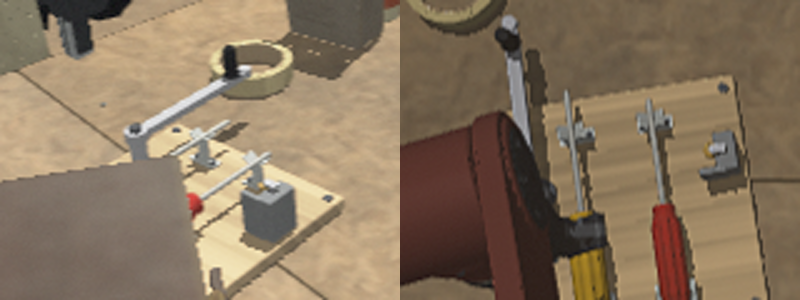

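Both drivers are now seated in the rack, with blades in the small Vs. Next I'll go to above the knob and grip it, with the pads closing tangentially.

Emit:
{"method": "drive_tool", "body": {
  "moves": [
    {"tx": -2.4,"ty": 0.43,"tz": 0,"turn": 0},
    {"tx": -2.4,"ty": 0.44,"tz": 0,"turn": 0},
    {"tx": -2.4,"ty": 0.44,"tz": 0,"turn": 0},
    {"tx": -2.4,"ty": 0.44,"tz": 0,"turn": 0},
    {"tx": -2.4,"ty": 0.44,"tz": 0,"turn": 0},
    {"tx": -2.4,"ty": 0.44,"tz": 0,"turn": 0},
    {"tx": -2.4,"ty": 0.44,"tz": 0,"turn": 0},
    {"tx": -2.4,"ty": 0.44,"tz": 0,"turn": 0},
    {"tx": -2.2,"ty": 0.42,"tz": 0,"turn": 0},
    {"tx": 0,"ty": 0,"tz": 0,"turn": 1.3}
  ],
  "grip": 90
}}

```text
clock: 17.72
ee_pos: [0.645, 0.2823, 0.1948]
ee_rot: [0.209, -3.134, 0.0]
contact_force: [-1.3, -0.8, 0.6]
finger_gap: 0.648
gripper_force: 0.0
```

Emit:
{"method": "drive_tool", "body": {
  "moves": [
    {"tx": 0,"ty": 0,"tz": 1,"turn": 0},
    {"tx": 0,"ty": 0,"tz": 1,"turn": 0},
    {"tx": 0,"ty": 0,"tz": 1,"turn": 0},
    {"tx": 0,"ty": 0,"tz": 1,"turn": 0},
    {"tx": 0,"ty": 0,"tz": 1,"turn": 0},
    {"tx": 0,"ty": 0,"tz": 1,"turn": 0},
    {"tx": 0,"ty": 0,"tz": 1,"turn": 0},
    {"tx": 0,"ty": 0,"tz": 0,"turn": 0},
    {"tx": 0,"ty": 0,"tz": 0,"turn": 0},
    {"tx": 0,"ty": 0,"tz": 0,"turn": 0}
  ]
}}

```text
clock: 18.55
ee_pos: [0.6429, 0.2818, 0.1277]
ee_rot: [-0.21, 3.134, 0.0]
contact_force: [0.1, 0.2, 0.7]
finger_gap: 0.648
gripper_force: 0.0
```

```bash
python3 - <<'E'
from h import *
togo((.642,.2815,.075),97.7)
i=[]
for n in("scene","top"):
    s=optics.snapshot(n); p=pix(s,(.64,.28,.1)).astype(int)
    u=min(max(p[0],80),480);v=min(max(p[1],60),350)
    print(n,"origin",u-80,v-60)
    i.append(cv2.resize(s["color"][v-60:v+60,u-80:u+80,::-1],(400,300),interpolation=cv2.INTER_CUBIC))
cv2.imwrite("pics/knob.png",np.hstack(i))
E
```

```text
t 18.55 at [0.6429 0.2818 0.1277] yaw 97.68398302324032 tilt [ 0.0007  0.0002 -1.    ] q6 -1.39160528363714 gap 0.647734916083875 gf 0.0 F [0.0709 0.2403 0.683 ]
shift cm [ 0.094  -0.0233  5.2683] turn -0.01601697675968694
scene origin 138 90
top origin 76 119
```

View pics/knob.png

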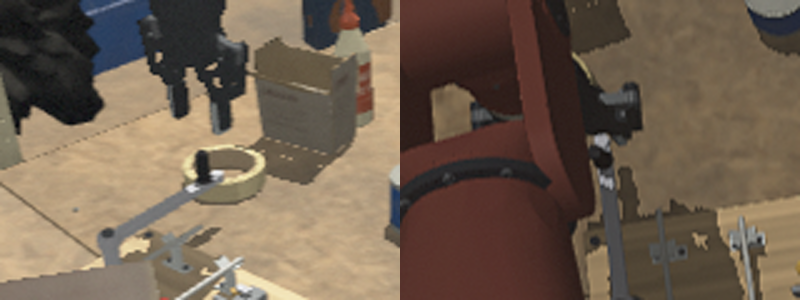

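The open fingers straddle the knob, which is at (203,168) in the scene crop. I'll go down and grip it lightly.

Emit:
{"method": "drive_tool", "body": {
  "moves": [
    {"tx": 0.05,"ty": 0,"tz": 1,"turn": 0},
    {"tx": 0,"ty": 0,"tz": 1,"turn": 0},
    {"tx": 0,"ty": 0,"tz": 1,"turn": 0},
    {"tx": 0,"ty": 0,"tz": 1,"turn": 0},
    {"tx": 0,"ty": 0,"tz": 1,"turn": 0},
    {"tx": 0,"ty": 0,"tz": 0.2,"turn": 0},
    {"tx": 0,"ty": 0,"tz": 0,"turn": 0},
    {"tx": 0,"ty": 0,"tz": 0,"turn": 0},
    {"tx": 0,"ty": 0,"tz": 0,"turn": 0},
    {"tx": 0,"ty": 0,"tz": 0,"turn": 0}
  ]
}}

```text
clock: 19.48
ee_pos: [0.6428, 0.2819, 0.0763]
ee_rot: [-0.21, 3.133, 0.001]
contact_force: [0.1, 0.1, -0.2]
finger_gap: 0.644
gripper_force: 0.0
```

Emit:
{"method": "drive_tool", "body": {
  "moves": [
    {"tx": 0,"ty": 0,"tz": 0,"turn": 0},
    {"tx": 0,"ty": 0,"tz": 0,"turn": 0},
    {"tx": 0,"ty": 0,"tz": 0,"turn": 0},
    {"tx": 0,"ty": 0,"tz": 0,"turn": 0},
    {"tx": 0,"ty": 0,"tz": 0,"turn": 0},
    {"tx": 0,"ty": 0,"tz": 0,"turn": 0},
    {"tx": 0,"ty": 0,"tz": 0,"turn": 0},
    {"tx": 0,"ty": 0,"tz": 0,"turn": 0},
    {"tx": 0,"ty": 0,"tz": 0,"turn": 0},
    {"tx": 0,"ty": 0,"tz": 0,"turn": 0}
  ],
  "grip": 255,
  "force": 20
}}

```text
clock: 20.32
ee_pos: [0.6423, 0.2818, 0.0757]
ee_rot: [-0.21, 3.134, 0.0]
contact_force: [0.2, -0.1, 3.3]
finger_gap: 0.166
gripper_force: 21.4
```

Emit:
{"method": "drive_tool", "body": {
  "moves": [
    {"tx": 0.03,"ty": -0.98,"tz": 0,"turn": 4},
    {"tx": 0.03,"ty": -0.98,"tz": 0,"turn": 4},
    {"tx": 0.03,"ty": -0.98,"tz": 0,"turn": 4},
    {"tx": 0.03,"ty": -0.98,"tz": 0,"turn": 4},
    {"tx": 0,"ty": 0,"tz": 0,"turn": 0},
    {"tx": 0,"ty": 0,"tz": 0,"turn": 0},
    {"tx": 0,"ty": 0,"tz": 0,"turn": 0},
    {"tx": 0,"ty": 0,"tz": 0,"turn": 0},
    {"tx": 0,"ty": 0,"tz": 0,"turn": 0},
    {"tx": 0,"ty": 0,"tz": 0,"turn": 0}
  ]
}}

```text
clock: 21.15
ee_pos: [0.6425, 0.2431, 0.0757]
ee_rot: [0.226, 3.132, 0.001]
contact_force: [1.0, -0.1, 4.9]
finger_gap: 0.162
gripper_force: 21.5
```

```bash
cat >>h.py <<'E'
def arc(h=(.5045,.2628)):
    s=status.sense(); v=s["ee_pos"][:2]-h; print("r",np.hypot(*v),"ang",np.degrees(np.arctan2(v[1],v[0]))+80.27)
E
python3 - <<'E'
from h import *
togo((.642,.2815,.075),97.7-16); arc()
E
```

```text
t 21.15 at [0.6425 0.2431 0.0757] yaw 81.7392911643415 tilt [ 0.0013  0.0003 -1.    ] q6 -1.1669185768351245 gap 0.16206646514771494 gf 21.49365352001041 F [ 1.0431 -0.0978  4.9097]
shift cm [0.6017 3.7932 0.0718] turn 0.039291164341477725
r 0.13940350799982235 ang 72.14474192768697
```

The knob is gripped and tracks the arc (radius 139 mm). I'll carry on swinging it.

Emit:
{"method": "drive_tool", "body": {
  "moves": [
    {"tx": 0.03,"ty": -0.98,"tz": -0.1,"turn": 4},
    {"tx": 0.03,"ty": -0.98,"tz": 0,"turn": 4},
    {"tx": 0.03,"ty": -0.98,"tz": 0,"turn": 4},
    {"tx": 0.03,"ty": -0.98,"tz": 0,"turn": 4},
    {"tx": 0.03,"ty": -0.98,"tz": 0,"turn": 4},
    {"tx": 0.03,"ty": -0.98,"tz": 0,"turn": 4},
    {"tx": 0.03,"ty": -0.98,"tz": 0,"turn": 4},
    {"tx": 0.03,"ty": -0.98,"tz": 0,"turn": 4},
    {"tx": 0.03,"ty": -0.98,"tz": 0,"turn": 4},
    {"tx": 0,"ty": 0,"tz": 0,"turn": 0}
  ]
}}

```text
clock: 21.98
ee_pos: [0.6034, 0.1632, 0.0759]
ee_rot: [1.187, 2.908, -0.002]
contact_force: [2.6, -1.6, -0.7]
finger_gap: 0.166
gripper_force: 21.0
```

```bash
python3 - <<'E'
from h import *
togo((.642,.2815,.075),97.7-52); arc()
E
```

```text
t 21.9833 at [0.6034 0.1632 0.0759] yaw 45.58941286665127 tilt [ 0.     -0.0013 -1.    ] q6 -0.6423025244312749 gap 0.1664989561293501 gf 20.9980580303818 F [ 2.647  -1.5992 -0.7219]
shift cm [ 5.517  11.1526  0.0716] turn -0.11058713334873005
r 0.140318349689541 ang 35.06518368980072
```

Emit:
{"method": "drive_tool", "body": {
  "moves": [
    {"tx": 0.03,"ty": -0.98,"tz": 0,"turn": 4},
    {"tx": 0.03,"ty": -0.98,"tz": 0,"turn": 4},
    {"tx": 0.03,"ty": -0.98,"tz": 0,"turn": 4},
    {"tx": 0.03,"ty": -0.98,"tz": 0,"turn": 4},
    {"tx": 0.03,"ty": -0.98,"tz": 0,"turn": 4},
    {"tx": 0.03,"ty": -0.98,"tz": 0,"turn": 4},
    {"tx": 0.01,"ty": -0.49,"tz": 0,"turn": 2},
    {"tx": 0,"ty": 0,"tz": 0,"turn": 0},
    {"tx": 0,"ty": 0,"tz": 0,"turn": 0},
    {"tx": 0,"ty": 0,"tz": 0,"turn": 0}
  ]
}}

```text
clock: 22.82
ee_pos: [0.551, 0.1297, 0.0758]
ee_rot: [1.806, 2.57, -0.002]
contact_force: [2.4, -4.9, -0.9]
finger_gap: 0.164
gripper_force: 21.1
```

```bash
python3 - <<'E'
from h import *
togo((.642,.2815,.075),97.7-78); arc()
E
```

```text
t 22.8167 at [0.551  0.1297 0.0758] yaw 19.80922023231356 tilt [-0.0002 -0.0014 -1.    ] q6 -0.2368404373972371 gap 0.16418913916068462 gf 21.067210002802312 F [ 2.4217 -4.9375 -0.9312]
shift cm [11.195  13.703   0.0572] turn 0.10922023231356093
r 0.1409589479648817 ang 9.539252229846454
```

Emit:
{"method": "drive_tool", "body": {
  "moves": [
    {"tx": 0.04,"ty": -0.49,"tz": 0,"turn": 2},
    {"tx": 0.04,"ty": -0.49,"tz": 0,"turn": 2},
    {"tx": 0.02,"ty": -0.49,"tz": 0,"turn": 2},
    {"tx": 0.01,"ty": -0.49,"tz": 0,"turn": 2},
    {"tx": 0.01,"ty": -0.49,"tz": 0,"turn": 2},
    {"tx": 0,"ty": 0,"tz": 0,"turn": 0},
    {"tx": 0,"ty": 0,"tz": 0,"turn": 0},
    {"tx": 0,"ty": 0,"tz": 0,"turn": 0},
    {"tx": 0,"ty": 0,"tz": 0,"turn": 0},
    {"tx": 0,"ty": 0,"tz": 0,"turn": 0}
  ]
}}

```text
clock: 23.65
ee_pos: [0.5274, 0.1236, 0.0759]
ee_rot: [2.022, 2.402, -0.003]
contact_force: [2.0, -7.6, 0.2]
finger_gap: 0.162
gripper_force: 21.1
```

```bash
python3 - <<'E'
from h import *
togo((.642,.2815,.075),9.7); arc()
E
```

```text
t 23.65 at [0.5274 0.1236 0.0759] yaw 9.836590129552604 tilt [ 0.0001 -0.0029 -1.    ] q6 -0.06755484701786069 gap 0.16206312136923393 gf 21.14104205276817 F [ 1.9655 -7.5965  0.1792]
shift cm [13.6028 13.991   0.0443] turn 0.13659012955261574
r 0.1410963303589975 ang -0.3955476669996898
```

Measured angle is about 0. I'll push slightly further against the stop to make sure it is shut, then release and lift.

Emit:
{"method": "drive_tool", "body": {
  "moves": [
    {"tx": 0.05,"ty": -0.1,"tz": 0,"turn": 0},
    {"tx": 0.05,"ty": -0.1,"tz": 0,"turn": 0},
    {"tx": 0,"ty": -0.1,"tz": 0,"turn": 0},
    {"tx": 0,"ty": 0,"tz": 0,"turn": 0},
    {"tx": 0,"ty": 0,"tz": 0,"turn": 0},
    {"tx": 0,"ty": 0,"tz": 0,"turn": 0},
    {"tx": 0,"ty": 0,"tz": 0,"turn": 0},
    {"tx": 0,"ty": 0,"tz": 0,"turn": 0},
    {"tx": 0,"ty": 0,"tz": 0,"turn": 0},
    {"tx": 0,"ty": 0,"tz": 0,"turn": 0}
  ]
}}

```text
clock: 24.48
ee_pos: [0.5272, 0.1236, 0.0761]
ee_rot: [2.018, 2.398, 0.003]
contact_force: [9.4, -7.8, -6.7]
finger_gap: 0.164
gripper_force: 20.8
```

```bash
python3 - <<'E'
from h import *
togo((.642,.2815,.075),9.7); arc()
E
```

```text
t 24.4833 at [0.5272 0.1236 0.0761] yaw 9.832101061370617 tilt [ 0.0072 -0.0034 -1.    ] q6 -0.06598161439295253 gap 0.16382192200915577 gf 20.784796143416315 F [ 9.4428 -7.8271 -6.6648]
shift cm [13.6032 14.0033  0.1362] turn 0.13210106137060507
r 0.14108560375893248 ang -0.4537926945826598
```

It's on the hard stop: the force rose with no motion. I'll undo the extra push, release and retreat.

Emit:
{"method": "drive_tool", "body": {
  "moves": [
    {"tx": 0,"ty": 0.2,"tz": 0,"turn": 0},
    {"tx": 0,"ty": 0,"tz": 0,"turn": 0},
    {"tx": 0,"ty": 0,"tz": 0,"turn": 0},
    {"tx": 0,"ty": 0,"tz": 0,"turn": 0},
    {"tx": 0,"ty": 0,"tz": 0,"turn": 0},
    {"tx": 0,"ty": 0,"tz": 0,"turn": 0},
    {"tx": 0,"ty": 0,"tz": 0,"turn": 0},
    {"tx": 0,"ty": 0,"tz": 0,"turn": 0},
    {"tx": 0,"ty": 0,"tz": -0.5,"turn": 0},
    {"tx": 0,"ty": 0,"tz": -1,"turn": 0}
  ],
  "grip": 100
}}

```text
clock: 25.32
ee_pos: [0.5243, 0.1255, 0.0905]
ee_rot: [-2.025, -2.399, 0.004]
contact_force: [-0.5, -0.2, 0.1]
finger_gap: 0.609
gripper_force: 0.0
```

Emit:
{"method": "drive_tool", "body": {
  "moves": [
    {"tx": 0,"ty": 0,"tz": -2,"turn": 0},
    {"tx": 0,"ty": 0,"tz": -2,"turn": 0},
    {"tx": 0,"ty": 0,"tz": -2,"turn": 0},
    {"tx": 0,"ty": 0,"tz": -2,"turn": 0},
    {"tx": 0,"ty": 0,"tz": -2,"turn": 0},
    {"tx": 0,"ty": 0,"tz": -2,"turn": 0},
    {"tx": -2.5,"ty": 0,"tz": 0,"turn": 0},
    {"tx": -2.5,"ty": 0,"tz": 0,"turn": 0},
    {"tx": -2.5,"ty": 0,"tz": 0,"turn": 0},
    {"tx": -2.5,"ty": 0,"tz": 0,"turn": 0}
  ]
}}

```text
clock: 26.15
ee_pos: [0.5429, 0.0262, 0.2129]
ee_rot: [2.024, 2.4, 0.002]
contact_force: [0.4, 0.1, 0.7]
finger_gap: 0.611
gripper_force: 0.0
```

Emit:
{"method": "drive_tool", "body": {
  "moves": [
    {"tx": -2.5,"ty": 0,"tz": 0,"turn": 0},
    {"tx": -2.5,"ty": 0,"tz": 0,"turn": 0},
    {"tx": -2.5,"ty": 0,"tz": 0,"turn": 0},
    {"tx": -2.5,"ty": 0,"tz": 0,"turn": 0},
    {"tx": -2.5,"ty": 0,"tz": 0,"turn": 0},
    {"tx": 0,"ty": 0,"tz": 0,"turn": 0},
    {"tx": 0,"ty": 0,"tz": 0,"turn": 0},
    {"tx": 0,"ty": 0,"tz": 0,"turn": 0},
    {"tx": 0,"ty": 0,"tz": 0,"turn": 0},
    {"tx": 0,"ty": 0,"tz": 0,"turn": 0}
  ]
}}

```text
clock: 26.98
ee_pos: [0.5634, -0.0951, 0.2115]
ee_rot: [-2.024, -2.402, -0.0]
contact_force: [-0.5, -0.6, -0.0]
finger_gap: 0.608
gripper_force: 0.0
```

```bash
python3 - <<'E'
from h import *
print(status.sense()["ee_pos"])
i=[]
for n in("scene","top"):
    s=optics.snapshot(n); p=pix(s,(.49,.18,.05)).astype(int)
    u=min(max(p[0],80),480);v=min(max(p[1],60),350)
    i.append(cv2.resize(s["color"][v-60:v+60,u-80:u+80,::-1],(400,300),interpolation=cv2.INTER_CUBIC)); print(n,u-80,v-60)
cv2.imwrite("pics/end.png",np.hstack(i))
E
```

```text
[ 0.5634 -0.0951  0.2115]
scene 114 143
top 120 187
```

View pics/end.png

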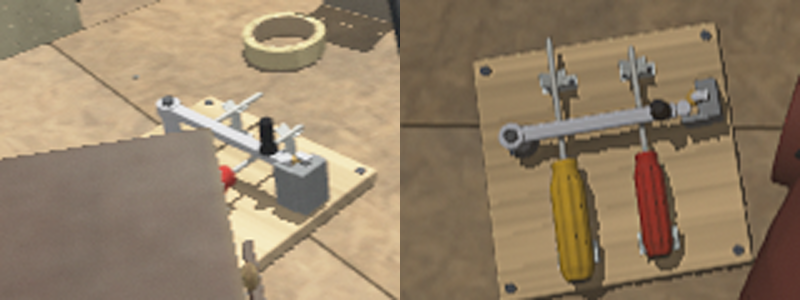

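The keeper is shut across both shafts with its end in the catch (top crop, from (512,136) to (690,108), parallel to the rack). Both handles lie in their large cradles and both blades in their small Vs.

```bash
python3 -c "
from bench import arm
print(arm.job_done())"
```

```text
the job is handed in; nothing more can be done
None
```

I laid the loose screwdriver in the empty lane and swung the keeper bar shut against its stop over both drivers. The racked driver stayed seated, and I handed the job in at about 27 s (no verdict was returned).

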